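Spin the sample turntable and stop it at the guest's plate

TASK

Show the guest the harvest samples: with one flick of a fingertip on the rim set the turntable spinning clockwise (seen from above), then keep off it so that it runs free through at least one whole turn. Then, while it is still turning and as the bowl of white corn comes round to the guest's plate, brake it with a fingertip on the rim so that it stops with that bowl squarely in front of the plate, and take the hand away. Touch only the turntable itself: do not touch the bowls, and leave everything else on the table where it is.

Things in the scene. Friction and masses are not known exactly. Their poses are not given: they have to be found in the camera images.
- stand: Fixed foot of the turntable (wooden ring 184 mm across, under the disc). Origin on the table, on the vertical axis of the turntable; its own x axis points from that axis to the middle of the guest's plate (to the robot's left in every start).
- wheel (a joint): Angle (rad) of the turntable disc: 0 at the start, grows without limit clockwise seen from above. Free ball bearing, inertia with bowls about 0.03 kg m2: left alone it loses some 7 percent of its speed each second: from 1.8 rad/s it makes two turns or more before it is down to 0.3 rad/s. It stops nowhere by itself. A finger pressed on the rim (4 to 8 N) carries or brakes it by friction (0.5 to 1).
- wheel_top (a point): Centre of the disc's flat upper face, on the axis (brass cap, 22 mm across), 42 mm above the table. The disc is brown wood, 380 mm across, 20 mm thick, 22 mm clear of the table; no handle. The rim, outside a thin light inlaid ring 162 mm from the axis, is bare but for four flush turquoise dots.
- plate: The guest's empty light-wood plate, 130 mm across, 16 mm high, loose on the table at the guest's place on the robot's left, just outside the disc's edge (262 to 275 mm from its axis); origin under its centre.
- water: Bystander: water bottle, 64 mm across, 200 mm high, loose.
- phone: Bystander: phone lying flat, 150 x 74 x 9 mm, loose.
- dough_tray: Bystander: oblong wooden tray, 160 x 360 x 35 mm, loose, far left of the turntable.
- ladle: Bystander: wooden spoon, 190 mm long, loose.
- dip_bowl: Bystander: empty dark bowl, 110 mm across, 55 mm high, loose, right of the turntable.
- corn_bowl_mid (a point): Dark wooden bowl, 84 mm across at the rim, 40 mm high, loose on the disc about 95 mm from its axis (80 to 110 mm): the TARGET bowl: it holds four small ears of white corn (cream white). The point is on the bowl's axis half-way up (20 mm above the disc). What it holds stands up to 14 mm above its rim. It is carried round by friction alone.
- acorn_bowl_mid (a point): Dark wooden bowl, 84 mm across at the rim, 40 mm high, loose on the disc about 95 mm from its axis (80 to 110 mm): holds brown acorns. The point is on the bowl's axis half-way up (20 mm above the disc). What it holds stands up to 14 mm above its rim. It is carried round by friction alone.
- walnut_bowl_mid (a point): Dark wooden bowl, 84 mm across at the rim, 40 mm high, loose on the disc about 95 mm from its axis (80 to 110 mm): holds four black walnuts. The point is on the bowl's axis half-way up (20 mm above the disc). What it holds stands up to 14 mm above its rim. It is carried round by friction alone.
- squash_bowl_mid (a point): Dark wooden bowl, 84 mm across at the rim, 40 mm high, loose on the disc about 95 mm from its axis (80 to 110 mm): holds one small orange squash. The point is on the bowl's axis half-way up (20 mm above the disc). What it holds stands up to 14 mm above its rim. It is carried round by friction alone.
There are look-alikes about, which are no part of the job. What is shaped like the part that bears acorn_bowl_mid but green is not meant.

How it is judged:
By the outcome, as a careful person would: the job done as asked, in the order asked, and still so for the second after the job is handed in, with the robot touching nothing.
It also fails if it takes over 58 s, if anything falls off the work surface, if the arm or the gripper's body presses on something with over 40 N, if the wrist force passes 120 N, or if a joint passes its speed limit or range.

ROBOT

A 6-joint arm with a two-finger parallel gripper is mounted at the origin on the work surface. World frame = base frame: x ahead of the robot, y to its left, z up, the work surface at z = 0. Lengths are in m, angles in rad, forces in N, time in s.
With the tool pointing down it reaches from about 0.35 to 0.875 m from the base axis. Payload 4.2 kg.
Tool frame: the origin (TCP) lies on the mounting face of the last link; the fingertips stand 182 mm ahead of it and the grasp point (between the pads) lies 164 mm ahead of it; z points along the fingers, y is the line along which they close (so a half turn about z gives the same grasp; the last joint's range is limited). The gripper opens to 87 mm and grips with 3 to 60 N. Pads are 19 mm wide; open, the fingers measure 117 mm over their backs; the gripper's body (75 mm by 190 mm) begins 51 mm behind the grasp point.
Start: joints at [1.368, 0.385, 0.008, 0, -1.194, -0.259], TCP at [0.278, 0.56, 0.405] pointing down, gripper open.
Joint ranges: [-3.14, 3.14], [-1.21, 2.06], [-1.07, 1.41], [-3.16, 2.05], [-2.99, -0.16], [-3.1, 3.1]. Speed limits (rad/s): [2.79, 2.79, 3.14, 3.14, 3.14, 3.14].

INTERFACE

Orientations are given as [roll, pitch, yaw] about the fixed x, y, z axes, in that order (R = Rz(yaw) Ry(pitch) Rx(roll)).
In Python, from plant import env gives the robot as it stands. The module is installed in compiled form; this text tells all that it offers.
- The arm moves only by the shell command python3 -m pendant 'ROWS' [FORCE]. ROWS is JSON, one flat list of numbers, 7 for each row, row after row: the opening, from -1 (shut) to 1 (fully open), then the shift along the tool's x, y, z normalised to -1 to 1, where 1 is 0.03 m, then the turn, a rotation vector about the tool's x, y, z normalised to -1 to 1, where 1 is 0.1 rad. In form: [claw, tx, ty, tz, ax, ay, az, claw, tx, ty, tz, ax, ay, az, ...]. A call has 1 to 12 rows; each row shifts and turns the commanded pose from where the row before left it, along the tool's axes as they then stand; what a row does not reach is not made up. A row lasts 1/10 s, in which the tool goes at most 50 mm and 8.59 degrees, less where a joint would pass 70% of its speed; a pose out of reach is approached as far as the arm can. A call with a number of a shift or a turn outside -1 to 1 is refused whole. A call with a gripper value outside its range is refused whole. The fingers move at their own pace and stop on an object; FORCE is the grip in N (left out, the last holds). Time passes only in rows, so rows that do not move let the fingers close. It gives the time, the measured TCP pose, the force, the opening and the grip force at its end, in the units of the state.
- env.sense(): the state, without advancing time (a new reading comes with each control period).
- env.read_camera(name): name is "scene" or "top" or "wrist"; returns the picture (400x640x3 uint8, red, green, blue); there is no depth.
- env.camera_params(name): a dict with "fx", "fy", "cx", "cy" (pixels), "D" ([k1, k2, p1, p2, k3] as OpenCV has them; the pictures are not rectified), "world_from_camera" (4x4, takes a point from camera to world coordinates); the wrist camera has in their place "mount" (4x4, takes a point from camera to tool coordinates, whose origin is the TCP and whose axes are the flange's). Camera axes: x right, y down, z forward; pixel columns grow to the right and rows downward; lengths in m; the calibration is good to about 2 mm. A picture is of the moment at which its call begins: read the wrist's pose just before it. camera_params takes no time and is no camera call.
- env.close_job(): hands the job in; it is judged then, once.
The state is a dict: "time_s": time; "joint_pos": joint angles; "joint_velocities": joint speeds; "tau": joint torques, N m; "eef_pos": TCP position; "orientation": TCP orientation; "force": force on the tool from outside, world axes, zero at the start; "moment": the same for the moment, N m; "finger_gap": opening from 0.0 (shut) to 1.0 (fully open); "grasp_force": force on a finger pad.
Only numpy, scipy, OpenCV 4.12 (cv2) and the standard library are available. Lean on these libraries where they do the work, as an engineer would, in place of code of your own. Each camera call takes 0.05 s, during which the arm holds its last target. There are 200 camera calls.

## Working session

There is one attempt and no reset: what is moved stays moved. The work goes in short steps, Python scripts to look and compute and a shell command to move; the robot and the scene stay as the last step left them, time stands still between calls to the robot, and variables do not carry over. Pictures are saved under pics/ and viewed, at most 10 in all, crops included, and the job is handed in when it is done.

```bash
mkdir -p pics; cat > h.py <<'E'
import numpy as np,cv2
from plant import env
def snap(n,f):
    im=env.read_camera(n); cv2.imwrite('pics/'+f,im[:,:,::-1]); return im
def ray(n,uv):
    p=env.camera_params(n);K=np.array([[p['fx'],0,p['cx']],[0,p['fy'],p['cy']],[0,0,1]])
    q=cv2.undistortPoints(np.array(uv,float).reshape(-1,1,2),K,np.array(p['D'],float)).reshape(-1,2)
    T=np.array(p['world_from_camera']);d=np.c_[q,np.ones(len(q))]@T[:3,:3].T
    return T[:3,3],d
def plane(n,uv,z):
    o,d=ray(n,uv);return o+d*((z-o[2])/d[:,2])[:,None]
def proj(n,P):
    p=env.camera_params(n);K=np.array([[p['fx'],0,p['cx']],[0,p['fy'],p['cy']],[0,0,1]])
    T=np.linalg.inv(np.array(p['world_from_camera']))
    return cv2.projectPoints(np.array(P,float).reshape(-1,3),cv2.Rodrigues(T[:3,:3])[0],T[:3,3],K,np.array(p['D'],float))[0].reshape(-1,2)
E
python3 - <<'E'
from h import *
a=snap('top','top0.png');b=snap('scene','scene0.png')
for n in('top','scene'):
    p=env.camera_params(n);print(n,p['fx'],np.round(p['world_from_camera'],3).tolist())
print(env.sense())
E
```

```text
top 366.1304821656444 [[-0.026, -0.98, 0.198, 0.269], [-0.999, 0.033, 0.03, -0.008], [-0.036, -0.197, -0.98, 1.153], [0.0, 0.0, 0.0, 1.0]]
scene 424.1640785746513 [[0.325, 0.565, -0.758, 1.555], [0.946, -0.19, 0.264, -0.345], [0.005, -0.803, -0.596, 0.925], [0.0, 0.0, 0.0, 1.0]]
{'time_s': 0.1, 'joint_pos': array([ 1.36761294e+00,  3.85469153e-01,  6.78707614e-03, -4.31354550e-04,
       -1.19399067e+00, -2.58589423e-01]), 'joint_velocities': array([ 2.24232140e-03, -1.49290008e-03,  4.30584048e-03,  8.85561569e-05,
       -3.56745948e-04, -2.29963518e-03]), 'tau': array([-1.21783814e-04, -3.91687524e+01,  1.87935734e+01,  4.23185930e+00,
        1.34580841e-02, -6.61680656e-05]), 'eef_pos': array([0.27835554, 0.55939525, 0.40378515]), 'orientation': array([ 3.13967610e+00, -9.23714853e-05, -4.61931817e-01]), 'force': array([-0.06055526, -0.95068805, -0.6331089 ]), 'moment': array([-0.00294442, -0.01160955,  0.02385976]), 'grasp_force': 0.0, 'finger_gap': 0.9979062177898814}
```

View pics/top0.png

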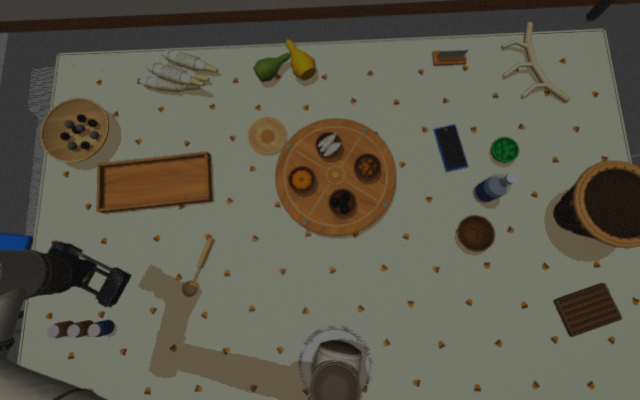

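View pics/scene0.png

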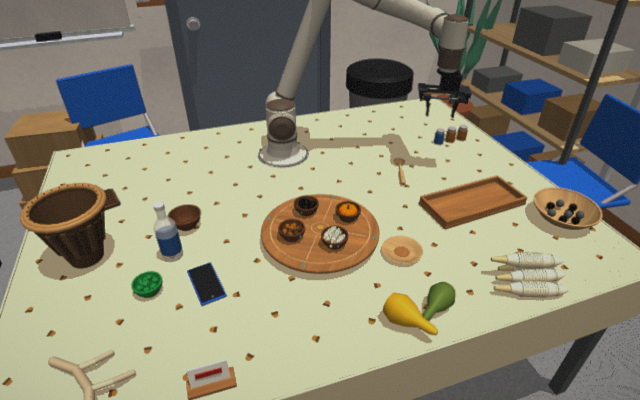

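Top view: the turntable centre is at about (336,175). The bowls on it are white corn (329,145), acorns (367,167), walnuts (342,203) and squash (301,180). The plate is at (267,135). Look-alikes off the disc are the green bowl (505,150), the corn ears (180,72) and the walnut basket (75,130). The target is the bowl with cream-white ears on the disc at (329,145), which I'll confirm in a crop while measuring.

```bash
cat > m.py <<'E'
from h import *
def circ(P):
    A=np.c_[2*P[:,:2],np.ones(len(P))];s=np.linalg.lstsq(A,(P[:,:2]**2).sum(1),rcond=None)[0]
    return s[:2],np.sqrt(s[2]+s[:2]@s[:2])
def blob(mask,near):
    n,l,st,c=cv2.connectedComponentsWithStats(mask.astype(np.uint8))
    i=1+np.argmin([np.hypot(*(c[k]-near))-0.02*min(st[k,4],300) for k in range(1,n)]);return c[i],st[i],(l==i)
E
python3 - <<'E'
from m import *
im=cv2.imread('pics/top0.png');hsv=cv2.cvtColor(im,cv2.COLOR_BGR2HSV)
cv2.imwrite('pics/crop0.png',cv2.resize(im[90:260,220:420],None,fx=4,fy=3.5,interpolation=3)[:600,:800])
for y,x in((175,285),(215,310),(135,250),(135,267),(145,329),(175,345),(175,336),(80,400),(160,250)):print((x,y),hsv[y,x])
# turquoise
t=(hsv[...,0]>75)&(hsv[...,0]<100)&(hsv[...,1]>70)
n,l,st,c=cv2.connectedComponentsWithStats(t.astype(np.uint8))
for k in range(1,n):
    if np.hypot(*(c[k]-[336,175]))<70: print('turq',c[k],st[k,4])
E
```

```text
(285, 175) [ 17 158 110]
(310, 215) [ 15 177 115]
(250, 135) [ 17 140 113]
(267, 135) [ 15 183 107]
(329, 145) [25 48 90]
(345, 175) [ 16 164 109]
(336, 175) [ 23 202 116]
(400, 80) [ 36  30 118]
(250, 160) [ 36  33 117]
turq [364.5 129.5] 4
turq [288.25 146.  ] 4
turq [345. 199.] 1
turq [383.75 204.  ] 4
turq [343. 206.] 1
turq [341. 210.] 1
turq [304.33333333 221.66666667] 3
```

View pics/crop0.png

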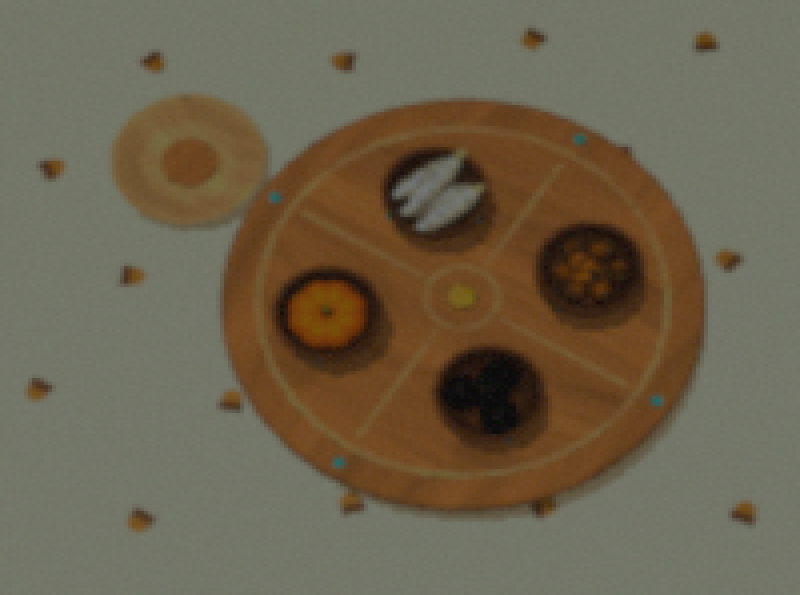

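The crop confirms it: the cream-white ears are in the top bowl (px 329,145), with acorns on the right, walnuts at the bottom and squash on the left. Four turquoise dots on the rim are visible.

```bash
python3 - <<'E'
from m import *
im=cv2.imread('pics/top0.png');hsv=cv2.cvtColor(im,cv2.COLOR_BGR2HSV)
d=plane('top',[[364.5,129.5],[288.25,146],[383.75,204],[304.33,221.67]],.042)
print('dots',d.round(4).tolist());c,r=circ(d);print('dotcircle',c,r,(d[0]+d[3])/2,(d[1]+d[2])/2)
print('cap',plane('top',[[335,175]],.042))
w=((hsv[...,1]>90)&(hsv[...,2]>60)).astype(np.uint8)
w=cv2.morphologyEx(w,cv2.MORPH_OPEN,np.ones((5,5)))
n,l,st,cc=cv2.connectedComponentsWithStats(w)
for k in range(1,n):
    if st[k,4]>400 and np.hypot(*(cc[k]-[310,160]))<80:
        ct=max(cv2.findContours((l==k).astype(np.uint8),0,1)[0],key=len).reshape(-1,2)
        for z in(.042,.016): print(st[k],circ(plane('top',cv2.convexHull(ct).reshape(-1,2),z)))
dark=(hsv[...,2]<62).astype(np.uint8)
n,l,st,cc=cv2.connectedComponentsWithStats(dark)
c0,_=circ(d)
for nm,u in dict(corn=(329,145.1),acorn=(367,167),walnut=(342.5,202.5),squash=(301.8,179)).items():
    p=plane('top',[u],.082)[0];v=p[:2]-c0;print(nm,p[:2].round(3),np.hypot(*v).round(3),np.degrees(np.arctan2(v[1],v[0])).round(1))
    # check with scene view
    print('  scene px',proj('scene',[p]).round(1),proj('scene',[[*c0,.042]]).round(1))
E
```

```text
dots [[0.7096, -0.1159, 0.042], [0.6636, 0.1293, 0.042], [0.4657, -0.1629, 0.042], [0.4187, 0.0819, 0.042]]
dotcircle [ 0.5643904  -0.01661873] 0.17618658209051305 [ 0.56410619 -0.01703584  0.042     ] [ 0.56462924 -0.0167815   0.042     ]
cap [[ 0.56268192 -0.01671677  0.042     ]]
[  248   117   148   120 10034] (array([0.59330234, 0.03998581]), np.float64(0.23060795310952378))
[  248   117   148   120 10034] (array([0.60088779, 0.041112  ]), np.float64(0.2360070352757078))
corn [ 0.647 -0.001] 0.084 10.6
  scene px [[334.  233.7]] [[320.4 228. ]]
acorn [ 0.574 -0.114] 0.098 -84.6
  scene px [[291.5 226.4]] [[320.4 228. ]]
walnut [ 0.467 -0.036] 0.099 -168.8
  scene px [[305.6 202. ]] [[320.4 228. ]]
squash [0.543 0.084] 0.103 101.9
  scene px [[347.7 208.2]] [[320.4 228. ]]
```

```bash
python3 - <<'E'
from m import *
p=plane('top',[[267.5,136.0]],.016)[0];C=np.array([.5644,-.0167]);v=p[:2]-C
print(p,np.hypot(*v),np.degrees(np.arctan2(v[1],v[0])),'scene px',proj('scene',[p]))
E
python3 -m pendant '[-1,0.96,0.92,0,0,0,0,-1,0.96,0.92,0,0,0,0,-1,0.96,0.92,0,0,0,0,-1,0.96,0.92,0,0,0,0,-1,0.96,0.92,0,0,0,0,-1,0.96,0.92,0,0,0,0,-1,0.96,0.92,0,0,0,0,-1,0.96,0.92,0,0,0,0,-1,0.96,0.92,0,0,0,0,-1,0.96,0.92,0,0,0,0,-1,0.96,0.92,0,0,0,0,-1,0.96,0.92,0,0,0,0]' 10
python3 -m pendant '[-1,0,0,0.3,0,0,0.88,-1,0,0,0.8,0,0,0.88,-1,0,0,0.8,0,0,0.88,-1,0,0,0.8,0,0,0.88,-1,0,0,0.8,0,0,0.88,-1,0,0,0.8,0,0,0.9,-1,0,0,0.5,0,0,0.9,-1,0,0,0,0,0,0,-1,0,0,0,0,0,0]'
```

```text
[0.71003931 0.20089077 0.016     ] 0.2618330567206081 56.20454852463961 scene px [[401.01010853 248.44804607]]
time_s: 1.3
eef_pos: [0.4403, 0.1073, 0.4046]
orientation: [3.141, 0.0, -0.462]
force: [0.2, 0.3, -0.0]
finger_gap: 0.032
grasp_force: 0.0
time_s: 2.2
eef_pos: [0.4405, 0.1091, 0.2609]
orientation: [3.141, -0.0, -1.08]
force: [0.0, 0.5, -0.4]
finger_gap: 0.006
grasp_force: 0.0
```

```bash
cat > ang.py <<'E'
from m import *
C=np.array([.5644,-.0167])
def deg(v): return np.degrees(np.arctan2(v[1],v[0]))
def dots(name,im):
    h=cv2.cvtColor(im,cv2.COLOR_RGB2HSV).astype(int)
    t=((h[...,0]>72)&(h[...,0]<105)&(h[...,1]>50)).astype(np.uint8)
    n,l,st,c=cv2.connectedComponentsWithStats(t,connectivity=8);o=[]
    for k in range(1,n):
        ys,xs=np.where(l==k);w=h[ys,xs,1]
        u=[np.average(xs,weights=w),np.average(ys,weights=w)]
        v=plane(name,[u],.042)[0][:2]-C
        if abs(np.hypot(*v)-.176)<.012:o.append((deg(v),len(xs)))
    return o
def corn(name,im):
    h=cv2.cvtColor(im,cv2.COLOR_RGB2HSV).astype(int)
    yy,xx=np.mgrid[:400,:640];P=plane(name,np.c_[xx.ravel(),yy.ravel()],.088)
    R=np.hypot(*(P[:,:2]-C).T).reshape(400,640)
    t=(R<.135)&(h[...,1]<80)&(h[...,2]>(60 if name=='top' else 110))
    t=cv2.morphologyEx(t.astype(np.uint8),cv2.MORPH_OPEN,np.ones((2,2)))
    n,l,st,c=cv2.connectedComponentsWithStats(t)
    if n<2:return None
    k=1+np.argmax(st[1:,4]);v=P.reshape(400,640,3)[l==k].mean(0)[:2]-C
    return deg(v),np.hypot(*v),st[k,4]
E
python3 - <<'E'
from ang import *
for n,f in(('top','top0'),('scene','scene0')):
    im=cv2.imread(f'pics/{f}.png')[:,:,::-1].copy();print(n,dots(n,im),corn(n,im))
for n in('top','scene'):
    im=snap(n,n+'1.png');print('now',n,dots(n,im),corn(n,im))
E
python3 -m pendant '[-1,0,0,0.5,0,0,0,-1,0,0,0.5,0,0,0,-1,0,0,0.1,0,0,0,-1,0,0,0,0,0,0]'
```

```text
top [(np.float64(-34.305242189259324), 4), (np.float64(55.781004543886), 4), (np.float64(-124.09453301508395), 4), (np.float64(145.94281469142328), 4)] (np.float64(10.546049310496546), np.float64(0.07913413591339817), np.int32(292))
scene [(np.float64(146.44017718000947), 3), (np.float64(-125.19985784867063), 2), (np.float64(56.383681219770935), 4), (np.float64(-35.14818379191682), 6)] (np.float64(7.853773919601493), np.float64(0.09871240885480011), np.int32(234))
now top [(np.float64(-34.29972263741605), 4), (np.float64(55.77711772656809), 4), (np.float64(-124.20216243613223), 5), (np.float64(135.89559783670867), 1), (np.float64(132.99922583890188), 1), (np.float64(146.2401029607462), 8), (np.float64(158.2384414276048), 1)] (np.float64(10.48573949009849), np.float64(0.07918486606957383), np.int32(295))
now scene [(np.float64(146.42585607935547), 3), (np.float64(-125.2005858598663), 2), (np.float64(56.40485200145005), 4), (np.float64(-35.089368082239275), 5)] (np.float64(7.873019076475715), np.float64(0.09881351311634773), np.int32(234))
time_s: 2.7
eef_pos: [0.4405, 0.1091, 0.2282]
orientation: [-3.141, -0.0, -1.081]
force: [0.2, 0.0, -0.3]
finger_gap: 0.003
grasp_force: 0.0
```

View pics/scene1.png

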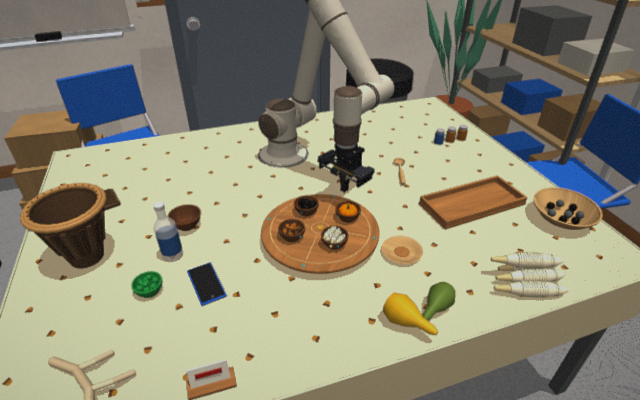

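The scene view shows the hand hovering over the near-left rim with the disc unobstructed. The dots give its phase in both cameras. Now I'll touch down gently and read the force.

```bash
python3 -m pendant '[-1,0,0,0.13,0,0,0,-1,0,0,0,0,0,0]'; python3 -m pendant '[-1,0,0,0.03,0,0,0,-1,0,0,0,0,0,0]'
```

```text
time_s: 2.9
eef_pos: [0.4407, 0.1093, 0.2246]
orientation: [-3.139, 0.0, -1.081]
force: [-0.2, -0.6, 3.1]
finger_gap: 0.005
grasp_force: 1.1
time_s: 3.1
eef_pos: [0.4412, 0.1098, 0.2246]
orientation: [-3.137, 0.0, -1.081]
force: [-1.8, 1.8, 8.0]
finger_gap: 0.01
grasp_force: 4.1
```

```bash
python3 -m pendant '[-1,-0.09,-0.32,0,0,0,0,-1,-0.12,-0.66,0,0,0,0,-1,-0.04,-0.93,0,0,0,0,-1,0.13,-1,0,0,0,0,-1,0.31,-0.99,-0.3,0,0,0,-1,0.2,-0.6,-0.8,0,0,0,-1,0,-0.2,-0.7,0,0,0,-1,0,0,0,0,0,0]'
python3 - <<'E'
from ang import *
import json
o=[]
for i in range(4):
    t=env.sense()['time_s'];im=snap('top',f'r1_{i}.png');d=dots('top',im);c=corn('top',im);o.append(t);print(t,[(round(a,1),n) for a,n in d],c)
E
```

```text
time_s: 3.9
eef_pos: [0.572, 0.1656, 0.2801]
orientation: [-3.134, -0.0, -1.081]
force: [0.1, 0.4, 0.2]
finger_gap: 0.009
grasp_force: 0.0
3.9 [(np.float64(-10.8), 2), (np.float64(71.7), 3), (np.float64(80.8), 2), (np.float64(79.1), 1), (np.float64(91.8), 1), (np.float64(94.6), 1), (np.float64(95.9), 1), (np.float64(-100.5), 4), (np.float64(169.3), 5)] (np.float64(-59.59780875661129), np.float64(0.0841235207253737), np.int32(295))
3.95 [(np.float64(-15.3), 3), (np.float64(72.2), 3), (np.float64(76.8), 1), (np.float64(81.8), 1), (np.float64(97.6), 1), (np.float64(98.3), 1), (np.float64(99.8), 1), (np.float64(-105.6), 4), (np.float64(164.6), 5)] (np.float64(-63.82272973795477), np.float64(0.08472711661380314), np.int32(290))
4.0 [(np.float64(-20.0), 4), (np.float64(70.0), 6), (np.float64(73.3), 1), (np.float64(77.7), 1), (np.float64(80.6), 2), (np.float64(95.5), 1), (np.float64(97.2), 1), (np.float64(-110.0), 4), (np.float64(160.0), 5)] (np.float64(-68.65239956410774), np.float64(0.08541529688887706), np.int32(293))
4.05 [(np.float64(-24.9), 4), (np.float64(65.6), 5), (np.float64(76.1), 4), (np.float64(75.1), 1), (np.float64(79.9), 2), (np.float64(78.8), 1), (np.float64(95.7), 1), (np.float64(98.3), 1), (np.float64(-114.8), 5), (np.float64(155.3), 5)] (np.float64(-73.42791308364235), np.float64(0.08622524746170225), np.int32(303))
```

```bash
python3 -m pendant '[-1,0.22,0.12,0.3,0,0,0,-1,0,0,0.6,0,0,0,-1,0,0,0.6,0,0,0]'; python3 -m pendant '[-1,0,0,0,0,0,0]' ; python3 -m pendant '[-1,0,0,0,0,0,0,-1,0,0,0,0,0,0]' 
cat > trk.py <<'E'
from ang import *
import json,os
L=json.load(open('log.json')) if os.path.exists('log.json') else [[3.9,66.9],[3.95,71.4],[4.0,76.0],[4.05,80.9]]
t0,th0=L[-1]; v=93*np.exp(-.07*(t0-4)) if len(L)<5 else json.load(open('v.json'))
for i in range(3):
    t=env.sense()['time_s'];im=env.read_camera('top');cv2.imwrite(f'pics/t{t:.2f}.png',im[:,:,::-1])
    pred=th0+(v/.07)*(1-np.exp(-.07*(t-t0)))
    # dots: angle = 55.78 - theta (mod 90), ignore hand-coloured pixels
    r=[]
    for a,n in dots('top',im):
        e=(55.78-a-pred+45)%90-45
        if n>=2 and abs(e)<15 and not 60<a<120: r.append(e)
    if r: L.append([float(t),float(pred+np.median(r))])
    c=corn('top',im);print(t,'pred',round(pred,1),'res',np.round(r,1),'corn', c and (round(c[0],1),round(c[1],3)))
json.dump(L,open('log.json','w'));A=np.array(L)
from scipy.optimize import curve_fit
f=lambda t,a,w,k:a+w/k*(1-np.exp(-k*(t-4)))
p,_=curve_fit(f,A[:,0],A[:,1],p0=[76,93,.07],bounds=([60,80,.02],[90,110,.2]))
print('fit',p,'rms',np.std(f(A[:,0],*p)-A[:,1]))
json.dump(float(p[1]*np.exp(-p[2]*(A[-1,0]-4))),open('v.json','w'))
for T in(674.4,1034.4):
    tt=4-np.log(1-(T-p[0])*p[2]/p[1])/p[2];print(T,'at t',tt,'v deg/s',p[1]*np.exp(-p[2]*(tt-4)))
E
python3 trk.py
```

```text
time_s: 4.4
eef_pos: [0.5695, 0.1566, 0.2304]
orientation: [3.14, 0.0, -1.082]
force: [-0.9, -1.0, 0.7]
finger_gap: 0.006
grasp_force: 0.0
time_s: 4.5
eef_pos: [0.5686, 0.1562, 0.2282]
orientation: [3.133, 0.0, -1.083]
force: [-0.6, -0.3, -0.2]
finger_gap: 0.006
grasp_force: 0.0
time_s: 4.7
eef_pos: [0.5704, 0.1574, 0.2325]
orientation: [-3.141, -0.0, -1.082]
force: [-0.4, -0.4, -0.1]
finger_gap: 0.005
grasp_force: 0.0
4.7 pred 139.8 res [-0.8 -0.6 -0.8] corn (np.float64(-129.5), np.float64(0.092))
4.75 pred 144.2 res [-0.9 -0.6 -0.9] corn (np.float64(-133.4), np.float64(0.092))
4.8 pred 148.6 res [-0.7 -0.8 -0.8] corn (np.float64(-137.6), np.float64(0.092))
fit [7.61203988e+01 9.24277561e+01 8.01478051e-02] rms 0.10691686047480524
674.4 at t 13.126339001496703 v deg/s 44.476959205087546
1034.4 at t 26.179461680132974 v deg/s 15.623749368225718
```

```bash
for i in 1 2; do python3 -m pendant '[-1,0,0,0,0,0,0,-1,0,0,0,0,0,0,-1,0,0,0,0,0,0,-1,0,0,0,0,0,0,-1,0,0,0,0,0,0,-1,0,0,0,0,0,0,-1,0,0,0,0,0,0,-1,0,0,0,0,0,0,-1,0,0,0,0,0,0,-1,0,0,0,0,0,0,-1,0,0,0,0,0,0,-1,0,0,0,0,0,0]' | grep eef; python3 trk.py; done
```

```text
eef_pos: [0.5702, 0.1574, 0.2319]
6.05 pred 251.6 res [-0.8 -1.1 -0.9] corn (np.float64(125.3), np.float64(0.087))
6.1 pred 255.6 res [-0.9 -0.9 -1. ] corn (np.float64(121.7), np.float64(0.086))
6.15 pred 259.5 res [-1.1 -0.9 -1. ] corn (np.float64(117.8), np.float64(0.085))
fit [7.61220258e+01 9.24603629e+01 8.12342926e-02] rms 0.0901959238573545
674.4 at t 13.180663604517376 v deg/s 43.859674836936335
1034.4 at t 26.708502044572846 v deg/s 14.615329485226713
eef_pos: [0.5702, 0.1574, 0.232]
7.4 pred 351.5 res [-1.5 -1.3 -1.4] corn (np.float64(21.4), np.float64(0.079))
7.45 pred 355.0 res [-1.8 -1.5 -1.5] corn (np.float64(17.8), np.float64(0.079))
7.5 pred 358.6 res [-1.6 -1.7 -1.8 -1.7] corn (np.float64(13.8), np.float64(0.079))
fit [7.60914689e+01 9.27892642e+01 8.50374113e-02] rms 0.11257349164991852
674.4 at t 13.346366840636138 v deg/s 41.91065559817153
1034.4 at t 28.762949746669207 v deg/s 11.297187525581075
```

```bash
for i in 1 2 3; do python3 -m pendant '[-1,0,0,0.05,0,0,0,-1,0,0,0,0,0,0,-1,0,0,0,0,0,0,-1,0,0,0,0,0,0,-1,0,0,0,0,0,0,-1,0,0,0,0,0,0,-1,0,0,0,0,0,0,-1,0,0,0,0,0,0,-1,0,0,0,0,0,0,-1,0,0,0,0,0,0,-1,0,0,0,0,0,0,-1,0,0,0,0,0,0]' | grep eef; python3 trk.py; done
```

```text
eef_pos: [0.5702, 0.1574, 0.2304]
8.75 pred 439.3 res [-1.2 -1.3 -1.4] corn (np.float64(-70.8), np.float64(0.086))
8.8 pred 442.5 res [-1.6 -1.3 -1.4] corn (np.float64(-74.1), np.float64(0.086))
8.85 pred 445.6 res [-1.6 -1.3 -1.7] corn (np.float64(-77.2), np.float64(0.086))
fit [7.60440312e+01 9.30487813e+01 8.70439663e-02] rms 0.14882782372879588
674.4 at t 13.425047611451769 v deg/s 40.9655044928754
1034.4 at t 30.05894856248699 v deg/s 9.629676618646346
eef_pos: [0.5702, 0.1574, 0.229]
10.1 pred 517.0 res [-1.4 -1.5 -1.5] corn (np.float64(-144.9), np.float64(0.093))
10.15 pred 519.8 res [-1.6 -1.6 -1.7] corn (np.float64(-147.7), np.float64(0.093))
10.2 pred 522.6 res [-1.8 -1.9 -1.7] corn (np.float64(-150.0), np.float64(0.093))
fit [7.59721208e+01 9.33130297e+01 8.86048301e-02] rms 0.21247881795262832
674.4 at t 13.478835635918585 v deg/s 40.2894291811444
1034.4 at t 31.184948919589367 v deg/s 8.39169035255377
eef_pos: [0.5702, 0.1574, 0.2275]
11.45 pred 585.3 res [-1.7 -1.5 -1.6] corn (np.float64(151.3), np.float64(0.09))
11.5 pred 587.8 res [-1.9 -1.7 -1.6] corn (np.float64(148.9), np.float64(0.09))
11.55 pred 590.3 res [-2.  -1.9 -2. ] corn (np.float64(146.7), np.float64(0.09))
fit [7.58674981e+01 9.36031084e+01 9.00036525e-02] rms 0.30951508183088505
674.4 at t 13.520520178515554 v deg/s 39.73299702592254
1034.4 at t 32.29728069202793 v deg/s 7.331682111568069
```

```bash
python3 -m pendant '[-1,0,0,0,0,0,0,-1,0,0,0,0,0,0,-1,0,0,0,0,0,0,-1,0,0,0,0,0,0,-1,0,0,0,0,0,0,-1,0,0,0,0,0,0,-1,0,0,0,0,0,0,-1,0,0,0,0,0,0,-1,0,0,0,0,0,0]' | grep eef; python3 trk.py; python3 - <<'E'
import json,numpy as np
A=np.array(json.load(open('log.json')));A=A[A[:,0]>8]
p=np.polyfit(A[:,0]-13,A[:,1],2);print(p,np.std(np.polyval(p,A[:,0]-13)-A[:,1]))
for T in(670,672,673,674.4,676):
    r=np.roots(p-[0,0,T]);print(T,13+min(r,key=abs),np.polyval(np.polyder(p),min(r,key=abs)))
E
```

```text
eef_pos: [0.5702, 0.1574, 0.2275]
12.5 pred 631.9 res [-1.6 -1.4 -1.5 -1.3] corn (np.float64(105.3), np.float64(0.084))
12.55 pred 634.1 res [-1.6 -1.4 -1.5 -1.4] corn (np.float64(103.1), np.float64(0.084))
12.6 pred 636.3 res [-1.6 -1.7 -1.6 -1.5] corn (np.float64(101.0), np.float64(0.084))
fit [7.57439944e+01 9.38870342e+01 9.11920508e-02] rms 0.43142820830744627
674.4 at t 13.551393523887068 v deg/s 39.29436529852103
1034.4 at t 33.340870687602006 v deg/s 6.465227008232978
[ -2.5161417   39.37665066 650.82488653] 0.06684377597121265
670 13.503142887193341 36.84469305768012
672 13.557627514087038 36.570510974172166
673 13.585023589524777 36.43264615850377
674.4 13.62355318965175 36.238754291350986
676 13.667841003013843 36.01588546331768
```

```bash
python3 -m pendant '[-1,0,0,0,0,0,0,-1,0,0,0,0,0,0,-1,0,0,0,0,0,0,-1,0,0,0,0,0,0,-1,0,0,0,0,0,0,-1,0,0,0,0,0,0,-1,0,0,0,0,0,0,-1,0,0,0,0,0,0,-1,0,0,0.11,0,0,0,-1,0,0,0.02,0,0,0,-1,0,0,0,0,0,0,-1,0,0,0,0,0,0]'; python3 trk.py
```

```text
time_s: 13.85
eef_pos: [0.5708, 0.1576, 0.2247]
orientation: [-3.139, -0.001, -1.081]
force: [0.2, -1.5, 6.0]
finger_gap: 0.007
grasp_force: 2.6
13.85 pred 686.0 res [-13.4 -13.2 -13.5] corn (np.float64(61.7), np.float64(0.081))
13.9 pred 688.0 res [] corn (np.float64(61.6), np.float64(0.081))
13.95 pred 689.9 res [] corn (np.float64(61.9), np.float64(0.081))
fit [75.09466429 95.14956734  0.09578436] rms 2.206354968081167
674.4 at t 13.652766728524403 v deg/s 37.7454876863747
1034.4 at t 39.21208518791797 v deg/s 3.263117109242767
```

```bash
python3 - <<'E'
from ang import *
import glob
im=snap('top','stop_top.png')[:,:,::-1];s=snap('scene','stop_scene.png')[:,:,::-1]
A=cv2.resize(im[95:205,235:345],(400,400),interpolation=3);B=cv2.resize(s[190:270,300:430],(400,246),interpolation=3)
c=np.zeros((400,800,3),np.uint8);c[:,:400]=A;c[:246,400:]=B;cv2.imwrite('pics/stopc.png',cv2.convertScaleAbs(c,alpha=1.6))
for n,i in(('top',im),('scene',s)): print(n,dots(n,i[:,:,::-1].copy()),corn(n,i[:,:,::-1].copy()))
for a in(56,58,60,62):
    print(a,proj('top',[[C[0]+.085*np.cos(np.radians(a)),C[1]+.085*np.sin(np.radians(a)),.082]]).round(1),proj('scene',[[C[0]+.085*np.cos(np.radians(a)),C[1]+.085*np.sin(np.radians(a)),.082]]).round(1))
E
```

```text
top [(np.float64(13.161860682670573), 3), (np.float64(-77.04353288950054), 4), (np.float64(75.99182595365052), 1), (np.float64(84.23704023950486), 1), (np.float64(88.51889730728914), 1), (np.float64(101.26874589569978), 2), (np.float64(102.49894820427632), 1), (np.float64(104.95002730289542), 1), (np.float64(-166.82718117988023), 4)] (np.float64(61.86974794669814), np.float64(0.08094006980684956), np.int32(314))
scene [(np.float64(-166.54626639142754), 2), (np.float64(103.95792618998749), 1), (np.float64(-78.07823748068415), 2), (np.float64(12.92019930581966), 6)] (np.float64(50.346643193843185), np.float64(0.08882954901070099), np.int32(182))
56 [[311.4 156.8]] [[346.6 222.9]]
58 [[310.9 157.6]] [[346.8 222.3]]
60 [[310.4 158.4]] [[347.  221.7]]
62 [[309.9 159.3]] [[347.1 221.1]]
```

View pics/stopc.png

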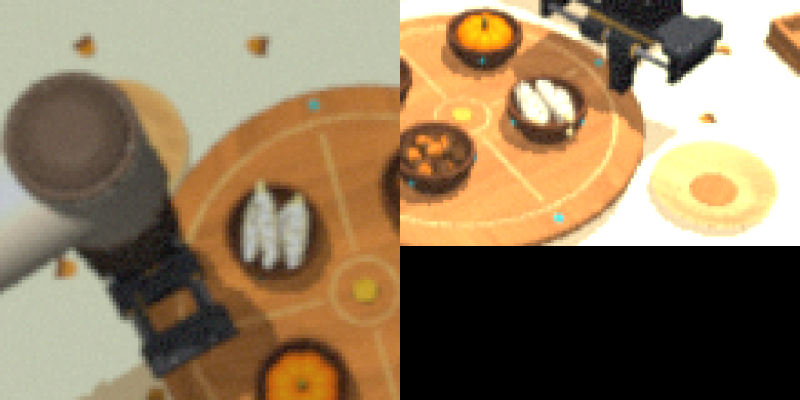

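The crop shows the hand on the left rim and the corn bowl lined up with the plate. The dots put it at about 58°, against 56° for the plate. Now I'll lift straight off.

```bash
python3 -m pendant '[-1,0,0,-0.2,0,0,0,-1,0,0,-0.6,0,0,0,-1,0,0,-0.9,0,0,0,-1,0,0,-0.9,0,0,0,-1,-0.5,0,-0.9,0,0,0,-1,-0.9,0.2,-0.6,0,0,0,-1,-0.9,0.3,0,0,0,0,-1,-0.9,0.3,0,0,0,0,-1,-0.5,0.2,0,0,0,0,-1,0,0,0,0,0,0]'; cat > fin.py <<'E'
from ang import *
im=snap('top',f"f{env.sense()['time_s']:.2f}.png")
print(env.sense()['time_s'],[(round(a,2),n) for a,n in dots('top',im) if n>2],corn('top',im))
E
python3 fin.py; python3 -m pendant '[-1,0,0,0,0,0,0,-1,0,0,0,0,0,0,-1,0,0,0,0,0,0,-1,0,0,0,0,0,0,-1,0,0,0,0,0,0,-1,0,0,0,0,0,0,-1,0,0,0,0,0,0,-1,0,0,0,0,0,0]' | grep eef; python3 fin.py
```

```text
time_s: 15.1
eef_pos: [0.4901, 0.2423, 0.3467]
orientation: [3.141, 0.0, -1.079]
force: [-0.6, -1.7, 0.7]
finger_gap: 0.003
grasp_force: 0.0
15.15 [(np.float64(15.14), 4), (np.float64(-74.86), 4), (np.float64(105.01), 4), (np.float64(-164.76), 5)] (np.float64(63.72728619216523), np.float64(0.08092351986366488), np.int32(315))
eef_pos: [0.4915, 0.2413, 0.3466]
16.0 [(np.float64(15.44), 3), (np.float64(-74.37), 4), (np.float64(105.59), 5), (np.float64(-164.37), 6)] (np.float64(63.943117783148374), np.float64(0.08111555824441936), np.int32(312))
```

```bash
for i in 1 2; do python3 -m pendant '[-1,0,0,0,0,0,0,-1,0,0,0,0,0,0,-1,0,0,0,0,0,0,-1,0,0,0,0,0,0,-1,0,0,0,0,0,0,-1,0,0,0,0,0,0,-1,0,0,0,0,0,0,-1,0,0,0,0,0,0,-1,0,0,0,0,0,0,-1,0,0,0,0,0,0,-1,0,0,0,0,0,0,-1,0,0,0,0,0,0]' | grep eef; python3 fin.py;done
python3 - <<'E'
from ang import *
im=snap('top','g.png')[:,:,::-1];s=snap('scene','gs.png')[:,:,::-1]
A=cv2.resize(im[95:205,235:345],(400,400),interpolation=3);B=cv2.resize(s[190:270,300:430],(400,246),interpolation=3)
c=np.zeros((400,800,3),np.uint8);c[:,:400]=A;c[:246,400:]=B;cv2.imwrite('pics/fin.png',cv2.convertScaleAbs(c,alpha=1.5))
# plate centre from dark inner disc + outline in scene0/top0, both initial images
for n,f,c0 in(('top','top0',(267,135)),('scene','scene0',(402,250))):
    h=cv2.cvtColor(cv2.imread(f'pics/{f}.png'),cv2.COLOR_BGR2HSV)
    m=(h[...,1]>(90 if n=='top' else 60)).astype(np.uint8);k=np.zeros_like(m);cv2.circle(k,c0,30,1,-1);m&=k
    P=plane(n,np.argwhere(np.ones_like(m))[:,::-1],.042);m[(np.hypot(*(P[:,:2]-C).T)<.195).reshape(m.shape)]=0
    l,st=cv2.connectedComponentsWithStats(m)[1:3];j=1+np.argmax(st[1:,4])
    ct=max(cv2.findContours((l==j).astype(np.uint8),0,1)[0],key=len).reshape(-1,2);q=plane(n,ct,.016);cc,r=circ(q)
    print(n,st[j],cc,r,deg(cc-C))
E
```

```text
eef_pos: [0.4915, 0.2413, 0.3466]
17.25 [(np.float64(15.44), 3), (np.float64(-74.21), 3), (np.float64(105.61), 5), (np.float64(-164.35), 6)] (np.float64(64.0242671978502), np.float64(0.08106551827631948), np.int32(309))
eef_pos: [0.4915, 0.2413, 0.3466]
18.5 [(np.float64(15.43), 3), (np.float64(-74.22), 3), (np.float64(105.6), 5), (np.float64(-164.37), 6)] (np.float64(64.08430523294565), np.float64(0.08136931712040177), np.int32(313))
top [ 248  117   39   37 1117] [0.71344951 0.20355484] 0.06257563310873539 55.91324161096407
scene [ 380  235   43   32 1065] [0.71671991 0.19788685] 0.06802168675939232 54.6317729827398
```

View pics/fin.png

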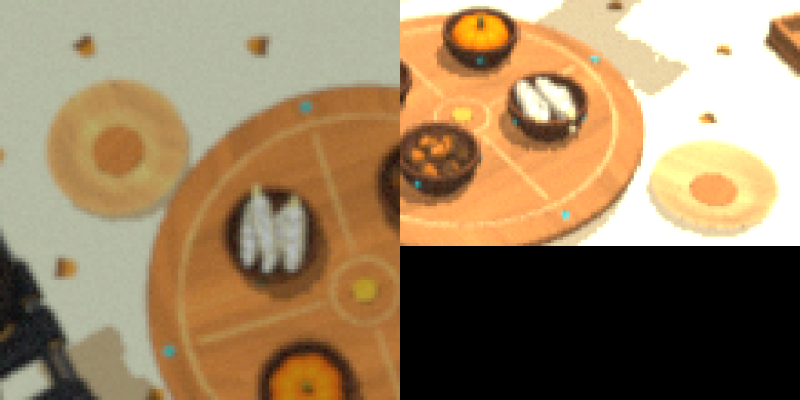

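```bash
python3 -c "
from plant import env
print(env.close_job())"
```

```text
the job is handed in; nothing more can be done
None
```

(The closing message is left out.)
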